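Close a digestion vessel to torque with a break-over wrench

ROBOT

A 6-joint arm with a two-finger parallel gripper is mounted at the origin on the work surface. World frame = base frame: x ahead of the robot, y to its left, z up, the work surface at z = 0. Lengths are in m, angles in degrees, forces in N, time in s.
With the tool pointing down it reaches from about 0.25 to 0.725 m from the base axis. Payload 9.7 kg.
Tool frame: the origin (TCP) lies at the very end of the fingers, on their centre line; the grasp point (between the pads) lies 19 mm behind it (bot.grip_point_offset is the distance from the TCP to the grasp point, in m); y points along the fingers, x is the direction in which the jaws open and shut, and the axes are right-handed (so a half turn about y gives the same grasp; the last joint's range is limited). The gripper opens to 85 mm and grips with 20 to 120 N. Pads are 22 mm wide; open, the fingers measure 114 mm over their backs; the gripper's body (76 mm by 85 mm) begins 54 mm behind the grasp point. The pads swing forward as they close: fully open they stand 13 mm farther back than shut.
Start: joints at [68.984, 4.979, 10.078, 95.1, 0, 90], TCP at [0.197, 0.513, 0.206] pointing down, gripper open.
Joint ranges: [-179.16, 179.16], [-48.56, 103.87], [-65.8, 70.77], [-126.05, 130.52], [-82.76, 87.17], [-180, 180]. Speed limits (degrees/s): [127.2, 127.2, 147.25, 180, 180, 180].

INTERFACE

Orientations are given as [roll, pitch, yaw] about the fixed x, y, z axes, in that order (R = Rz(yaw) Ry(pitch) Rx(roll)).
In Python, from workcell import bot gives the robot as it stands.
- The arm moves only by the shell command python3 -m inch 'ROWS' [FORCE]. ROWS is JSON, a list of rows, each a list of 3 entries, a list of its own where there are three numbers: the shift along the tool's x, y, z in mm, then the turn, a rotation vector about the tool's x, y, z in rad, then the finger opening in mm, from 0 to 85.4. In form: [[[x, y, z], [ax, ay, az], grip], ...]. A call has 1 to 20 rows; each row is the pose to reach, as a shift and turn from the pose measured when the call began, along the tool's axes at that moment; what a row does not reach only later rows make up. A row lasts 1/10 s, in which the tool goes at most 50 mm and 8.59 degrees, less where a joint would pass 70% of its speed; a pose out of reach is approached as far as the arm can. A call with a gripper value outside its range is refused whole. The fingers move at their own pace and stop on an object; FORCE is the grip in N (left out, the last holds). Time passes only in rows, so rows that repeat a pose let the fingers close. It gives the time, the measured TCP pose, the force and the opening at its end, in the units of the state.
- bot.get_obs(): the state, without advancing time (a new reading comes with each control period).
- bot.camera(name): name is "side" or "top" or "wrist"; returns a dict with "frame" (480x640x3 uint8, red, green, blue), "mtx" (3x3 intrinsics, pixels), "origin" and "orientation" of the camera in the world. Camera axes: x right, y down, z forward; pixel columns grow to the right and rows downward; lengths in m; the calibration is good to about 2 mm. The wrist camera is an equidistant fisheye: a pixel r from the principal point sees the ray r / f radians off the axis. A picture is of the moment at which its call begins. There is no depth.
- bot.job_done(): hands the job in, once; it reports no verdict.
Trained networks look in a picture, given as the dict that the camera call returned (one of the last four; its "shot" number tells which), for a name from the list of things; names that differ only in an ending like _2 or _b are one class to them, and where a whole thing is asked for, a point or a joint stands for the part that bears it (a point fixed in the world has none). Each returns a list of dicts, best first, with "confidence" (0 to 1); they miss things now and then, are a little off and sometimes report something else, mostly with a low value. They report only what shows in the picture. A call takes as long as a camera call. They do not tell look-alikes from the thing itself.
- bot.search_frame(picture, name): "box" ([left, top, right, bottom] in pixels, round what is visible of it).
- bot.cut_out(picture, name): "region" (480x640 bool, what is visible of it) and "box" ([left, top, right, bottom] in pixels, round what is visible of it).
The state is a dict: "time": time; "q": joint angles; "qd": joint speeds; "joint_efforts": joint torques, N m; "ee_pos": TCP position; "tcp_rot": TCP orientation; "wrist_force": force on the tool from outside, world axes, zero at the start; "torque": the same for the moment, N m; "opening": finger opening in m.
Only numpy, scipy, OpenCV 4.12 (cv2) and the standard library are available. Lean on these libraries where they do the work, as an engineer would, in place of code of your own. Each camera call takes 0.05 s, during which the arm holds its last target. There are 200 camera calls.

TASK

Take the red-handled break-over torque wrench from its rest, set its ring gently and fully down over the hexagon of the pressure screw on the vessel in the work station, and tighten the screw clockwise by the red grip until the wrench's hinge breaks over. Stop there, without running the handle on to its end stop or over-tightening, ease the pull off, lift the wrench off without forcing it or loosening the screw, and lay it back in its rest as it was. Leave everything else alone.

Things in the scene. Friction and masses are not known exactly. Their poses are not given: they have to be found in the camera images.
- wrench: Break-over wrench: steel ring head, hinge, steel tube (16 mm wide, 18 mm high), red grip. 224 mm from ring centre to tail, about 0.36 kg, centre of mass about 110 mm from the ring's centre. Origin at the ring's centre, same as point ring.
- ring (a point): Centre of the wrench's ring head (49 mm across, 14 mm high), half-way up, on the axis of its hexagonal through hole, 31.3 mm across flats. Turns with the head. x points along the straight handle to its tail, z is the ring's axis, up as it lies. Greased. The hole's flats are square to x and to every 60 degrees from it.
- grip (a point): On the wrench's mid-line, 150 mm from the ring's centre: the place to hold. The red grip, 22 mm wide and 22 mm high, runs from 110 to 215 mm from the ring's centre and is centred in height on the ring. Turns with the handle; x to the tail, z up as it lies. Work the wrench by this grip: held nearer the ring it would over-tighten.
- breakover (a joint): Wrench hinge, upright, 34 mm from the ring's centre, rad. 0 straight; grows to the end stop at 0.35 as the handle, pulled clockwise from above, folds against the held head. A cam holds it straight up to 1.3 N m (11 N square to the grip's middle), then lets go with a jerk and resists less, about half at the stop. Snaps straight when eased back; 0.28 and more counts as run to the stop.
- hex (a point): Centre of the hexagon of the screw to tighten, where the ring's centre lies when the ring is fully down on the screw's collar (169 mm over the bench). Hexagon 30 mm across flats, from 7 mm below to 5 mm above this point, then a 4 mm bevel that narrows it to 25.5 mm. x, square to a flat, with a red dot, turns with the screw; z up.
- screw (a joint): Turn of the pressure screw, rad, growing clockwise from above (tighter). Starts finger-tight between -0.35 and 0.05 and turns ever harder, from 0.4 N m up; the turn at which the wrench lets go is not marked, usually 0.4 to 0.95 rad on from the start. It stays where it is left.
- collar: Round steel thrust collar under the hexagon, fixed, 46 mm across, 10 mm high, its flat top 162 mm over the bench: the ring's underside comes to lie on it. Origin at its underside's centre. Do not press hard on it.
- station: Work station bolted to the bench: aluminium base 150 x 140 x 12 mm holding the beige vessel frame, 46 x 104 mm (along its own y), 152 mm high over the bench, the steel pressure screw in the middle of its top (screw's top 178 mm over the bench, nothing higher). Origin under its centre, on the bench.
- rest_head (a point): Where the ring's centre lies, 51 mm over the bench, when the wrench is in its rest; x along the wrench to its tail. Fixed rest: grey base 8 mm thick; two blue uprights 56 mm wide, 12 mm along x, centred 60 mm (28 mm notch round the tube) and 204 mm (34 mm notch round the grip) along x from here; lips rise to 55 and 53 mm. Free between them for fingers.
- rest_grip (a point): Where point grip lies when the wrench is in its rest: 150 mm from rest_head along x, 51 mm over the bench.
- spare_mid (a point): Centre of a loose spare pressure screw, steel, 46 mm across, 46 mm high, standing on the bench. Leave alone.
- liner: Loose white lidded vessel liner, 54 mm across, 78 mm high; origin under its centre. Leave alone.
- flask: Conical glass flask, 84 mm across, 140 mm high; origin under its centre. Leave alone.
- cylinder: Glass measuring cylinder, foot 68 mm across, 210 mm high; origin under its centre. Leave alone.
- bottle_a: Amber reagent bottle with yellow cap, 92 mm across, 215 mm high; origin under its centre. Leave alone.
- bottle_b: A second such amber bottle. Leave alone.
- spanner: Plain steel hand spanner, 180 mm long, lying flat; origin under its middle. Not for this job: leave alone.
Not all that is in view belongs to the job. Leave any green, turquoise or yellow look-alike of the wrench alone.

How it is judged:
By the outcome, as a careful person would: the job done as asked, in the order asked, and still so for the second after the job is handed in, with the robot touching nothing.
It also fails if it takes over 62 s, if anything falls off the work surface, if the arm or the gripper's body presses on something with over 40 N, if the wrist force passes 120 N, or if a joint passes its speed limit or range.

## Working session

There is one attempt and no reset: what is moved stays moved. The work goes in short steps, Python scripts to look and compute and a shell command to move; the robot and the scene stay as the last step left them, time stands still between calls to the robot, and variables do not carry over. Pictures are saved under pics/ and viewed, about 8 in all and at most 12, crops included, and the job is handed in when it is done.

```bash
ls; mkdir -p pics; cat > h.py <<'E'
import numpy as np, cv2
from scipy.spatial.transform import Rotation as R
from workcell import bot
def campose(c):
    o=np.array(c["orientation"],float)
    M=o if o.shape==(3,3) else R.from_euler('xyz',o,degrees=True).as_matrix()
    return np.array(c["origin"],float),M
def ray(c,px,fish=False):
    K=np.array(c["mtx"]);o,M=campose(c)
    v=np.array([(px[0]-K[0,2])/K[0,0],(px[1]-K[1,2])/K[1,1]])
    if fish:
        r=np.hypot(*v);s=np.sin(r)/r if r>1e-9 else 1;d=np.array([v[0]*s,v[1]*s,np.cos(r)])
    else: d=np.array([v[0],v[1],1.])
    return o,M@d
def at_z(c,px,z,fish=False):
    o,d=ray(c,px,fish);return o+d*(z-o[2])/d[2]
def proj(c,P,fish=False):
    K=np.array(c["mtx"]);o,M=campose(c);p=(np.atleast_2d(P)-o)@M
    if fish:
        rr=np.hypot(p[:,0],p[:,1]);t=np.arctan2(rr,p[:,2]);s=t/np.maximum(rr,1e-9);v=p[:,:2]*s[:,None]
    else: v=p[:,:2]/p[:,2:]
    return np.c_[v[:,0]*K[0,0]+K[0,2],v[:,1]*K[1,1]+K[1,2]]
def save(c,n): cv2.imwrite(f'pics/{n}.png',c["frame"][:,:,::-1])
def tcp():
    s=bot.get_obs();return np.array(s["ee_pos"]),R.from_euler('xyz',s["tcp_rot"],degrees=True),s
def delta(p,Rt):
    p0,R0,s=tcp();return R0.inv().apply(np.array(p)-p0)*1000,(R0.inv()*Rt).as_rotvec()
E
python3 - <<'E'
from h import *
print(bot.get_obs())
for n in ["top","side","wrist"]:
    c=bot.camera(n);save(c,n+"0");print(n,c["mtx"],c["origin"],c["orientation"])
    for t in ["wrench","ring","grip","hex","collar","station","spare_mid","liner","flask","cylinder","bottle_a","spanner"]:
        for d in bot.search_frame(c,t): 
            if d["confidence"]>.3: print(t,np.round(d["box"]),round(d["confidence"],2))
E
```

```text
pics
{'time': 0.0, 'q': array([ 6.89848341e+01,  5.01130998e+00,  1.00366182e+01,  9.51003647e+01,
       -1.32725307e-03,  9.00005553e+01]), 'qd': array([-0.01137796,  0.05506176, -0.02657614,  0.05511766, -0.090313  ,
        0.02470375]), 'joint_efforts': array([-1.99059614e-03, -5.20383453e+01,  4.64807332e+01,  1.61991525e-02,
       -8.95467406e-05,  1.96096016e-05]), 'ee_pos': array([0.19715347, 0.51317624, 0.20530047]), 'tcp_rot': array([-9.00013280e+01,  7.50564871e-02,  6.89842787e+01]), 'wrist_force': array([-1.23669578, -0.21109843, -0.91735317]), 'torque': array([ 0.00245536, -0.02406539, -0.04485712]), 'opening': 0.0849991431034924}
top [[560.85394857   0.         319.63583377]
 [  0.         560.85394857 243.19897727]
 [  0.           0.           1.        ]] [ 0.27209384 -0.12462749  1.56699831] [-173.7277032     0.51510789  -90.2835116 ]
wrench [313. 271. 398. 317.] 0.98
wrench [442. 237. 528. 283.] 0.86
wrench [325. 193. 417. 222.] 0.8
wrench [162. 293. 195. 379.] 0.71
wrench [283. 116. 301. 141.] 0.42
ring [316. 275. 398. 319.] 0.98
ring [162. 287. 191. 377.] 0.81
[... 1308 characters left out ...]
7
collar [322. 182. 330. 183.] 0.58
station [300. 176. 353. 228.] 0.89
station [356. 263. 365. 312.] 0.7
spare_mid [278. 194. 291. 210.] 0.61
liner [391. 216. 410. 245.] 0.65
flask [318. 149. 337. 179.] 0.58
cylinder [344. 134. 359. 183.] 0.91
bottle_a [410. 252. 447. 319.] 0.95
bottle_a [389. 304. 429. 372.] 0.56
spanner [272. 239. 316. 251.] 0.74
wrist [[371.64829954   0.         315.33998377]
 [  0.         371.64829954 243.77334112]
 [  0.           0.           1.        ]] [0.1309543  0.53787778 0.37281273] [ 1.64011706e+02 -4.79270216e-02  6.89816989e+01]
wrench [ 64. 190. 169. 333.] 0.8
ring [ 65. 194. 170. 331.] 0.83
grip [ 93. 231. 170. 328.] 0.83
station [129. 450. 162. 472.] 0.55
```

View pics/top0.png

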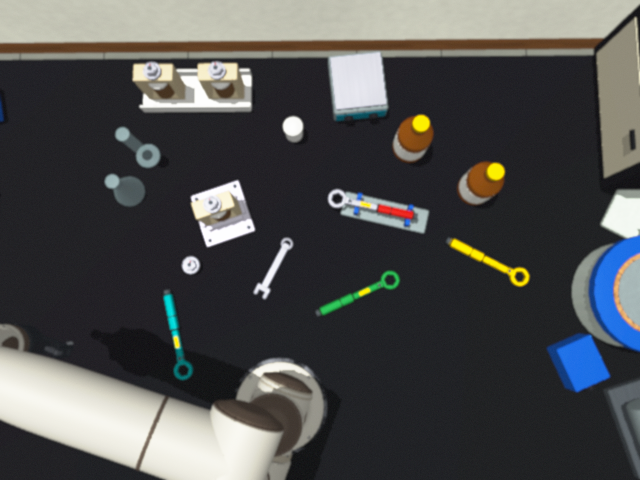

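View pics/side0.png

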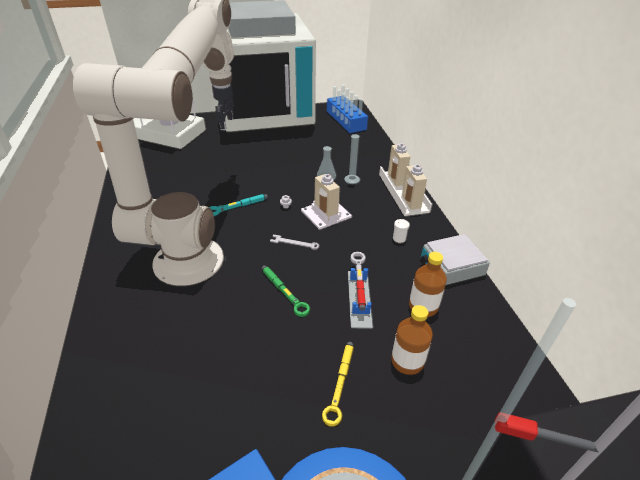

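Top view shows the red wrench in its rest: ring at (337,198), tail about (414,213). The station is at (222,212) with the screw top at about (215,205), and the green, yellow and turquoise decoys lie apart. Next I work out rough positions.

```bash
python3 - <<'E'
from h import *
from scipy.optimize import least_squares
c=bot.camera("top");s=bot.camera("side")
f=c["frame"].astype(int)
def tri(ps):
    rs=[ray(cc,p) for cc,p in ps];A=0;b=0
    for o,d in rs:
        d=d/np.linalg.norm(d);P=np.eye(3)-np.outer(d,d);A=A+P;b=b+P@o
    return np.linalg.solve(A,b)
red=((f[...,0]>150)&(f[...,1]<60)&(f[...,2]<60));red[:, :320]=0;red[:,430:]=0
ys,xs=np.nonzero(red);pts=np.array([at_z(c,(x,y),.06)[:2] for x,y in zip(xs,ys)])
m=pts.mean(0);u,_,vt=np.linalg.svd(pts-m);print("red mean",m,"dir",vt[0],np.degrees(np.arctan2(vt[0][1],vt[0][0])),np.ptp((pts-m)@vt[0]))
print("ring",at_z(c,(337,198),.058))
print("hex tri",tri([(c,(215,205)),(s,(326,178))]))
for n,z in [("station",0),("spare_mid",.04),("liner",.07),("flask",.0),("cylinder",.0),("bottle_a",.1)]:
    for d in bot.cut_out(c,n)[:2]:
        if d["confidence"]>.5:
            cm=[np.mean(k) for k in np.nonzero(d["region"])[::-1]];print(n,np.round(cm),at_z(c,cm,z).round(3))
for p in [(242,182),(192,195),(206,244),(254,232)]: print(at_z(c,p,.012).round(3))
print("hex z .178",at_z(c,(215,205),.178),at_z(s,(326,176),.178))
for nm,p in [("cylfoot",(148,155)),("flask",(131,191)),("teal",(182,370)),("wtail",(414,213))]: print(nm,at_z(c,p,.03).round(3))
im=cv2.resize(c["frame"][150:270,150:310],None,fx=5,fy=5,interpolation=cv2.INTER_CUBIC);cv2.imwrite('pics/crop1.png',im[:,:,::-1])
E
```

```text
red mean [ 0.52271098 -0.31705912] dir [-0.21882187 -0.97576482] -102.63984514856931 0.0945390960039974
ring [ 0.56188768 -0.15990587  0.058     ]
hex tri [0.52388885 0.1494968  0.17868921]
station [222. 214.] [0.53  0.164 0.   ]
liner [293. 129.] [ 0.753 -0.041  0.07 ]
flask [126. 190.] [0.601 0.439 0.   ]
cylinder [139. 148.] [0.721 0.406 0.   ]
bottle_a [481. 183.] [ 0.592 -0.541  0.1  ]
bottle_a [412. 139.] [ 0.714 -0.362  0.1  ]
[0.618 0.107 0.012]
[0.582 0.248 0.012]
[0.443 0.206 0.012]
[0.476 0.072 0.012]
hex z .178 [0.52302382 0.14975634 0.178     ] [0.5283271  0.16378265 0.178     ]
cylfoot [0.694 0.37  0.03 ]
flask [0.591 0.415 0.03 ]
teal [0.099 0.261 0.03 ]
wtail [ 0.524 -0.373  0.03 ]
```

View pics/crop1.png

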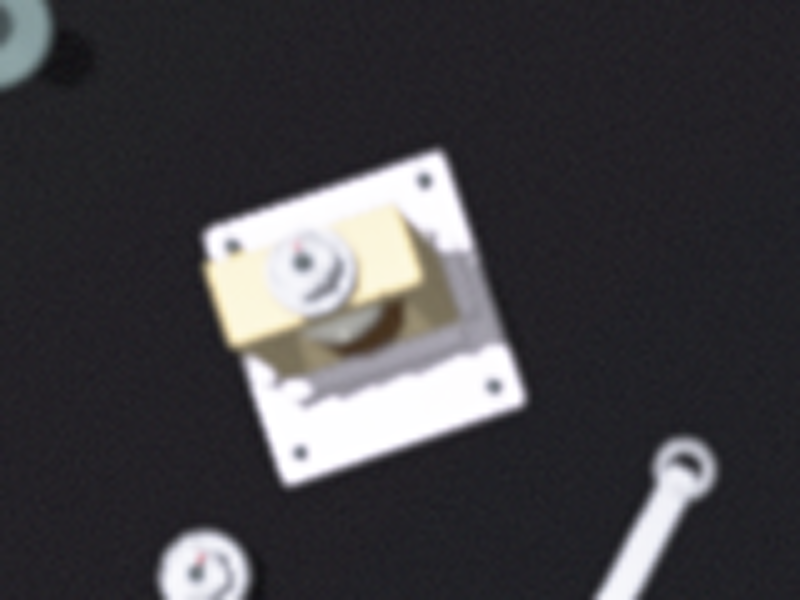

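Crop shows the screw collar centre at about (213,204) in full-image pixels, with the red dot up-left of it (~+29° in world yaw). I plan the handle at about -31° (dot −60°) for a free, reachable clockwise swing. First I'll look at the screw from close by.

```bash
python3 - <<'E'
from h import *
def show(p,yaw):
    d,r=delta(p,R.from_euler('xyz',[-90,0,yaw],degrees=True));print(d.round(1),r.round(4))
show([.655,.085,.30],59)
E
```

```text
[-235.7  -94.  -580.9] [-0.000e+00  1.743e-01 -1.000e-04]
```

```bash
python3 -m inch '[[[-60,-94,-145],[0,0.04,0],60],[[-236,-94,-581],[0,0.174,0],60],[[-236,-94,-581],[0,0.174,0],60],[[-236,-94,-581],[0,0.174,0],60],[[-236,-94,-581],[0,0.174,0],60],[[-236,-94,-581],[0,0.174,0],60],[[-236,-94,-581],[0,0.174,0],60],[[-236,-94,-581],[0,0.174,0],60],[[-236,-94,-581],[0,0.174,0],60],[[-236,-94,-581],[0,0.174,0],60],[[-236,-94,-581],[0,0.174,0],60],[[-236,-94,-581],[0,0.174,0],60],[[-236,-94,-581],[0,0.174,0],60],[[-236,-94,-581],[0,0.174,0],60],[[-236,-94,-581],[0,0.174,0],60],[[-236,-94,-581],[0,0.174,0],60],[[-236,-94,-581],[0,0.174,0],60]]' 60
python3 - <<'E'
from h import *
s=bot.get_obs();print(s["q"].round(1))
c=bot.camera("wrist");save(c,"w1");print(c["origin"],c["orientation"])
for t in ["collar","hex","station"]:
    for d in bot.search_frame(c,t): print(t,np.round(d["box"]),round(d["confidence"],2))
p=proj(c,[[.53,.158,.178]],True)[0];print(p)
x,y=p.astype(int);im=c["frame"][max(y-75,0):y+75,max(x-100,0):x+100];print(x-100,y-75)
cv2.imwrite('pics/w1c.png',cv2.resize(im,None,fx=4,fy=4,interpolation=cv2.INTER_CUBIC)[:,:,::-1])
E
```

```text
time: 4.05
ee_pos: [0.6542, 0.0857, 0.3008]
tcp_rot: [-90.0, -0.0, 59.1]
wrist_force: [-0.7, -0.1, -0.2]
opening: 0.0601
[  7.5  26.6  47.6 111.    0.   38.4]
[0.59303299 0.1210419  0.46761217] [ 1.63982397e+02 -7.47620783e-02  5.90898700e+01]
collar [289.  26. 343.  81.] 0.56
hex [299.  29. 339.  69.] 0.78
hex [ 15. 245.  93. 292.] 0.61
station [234.   0. 401. 158.] 0.92
[313.97315147  48.02995427]
213 -27
```

View pics/w1c.png

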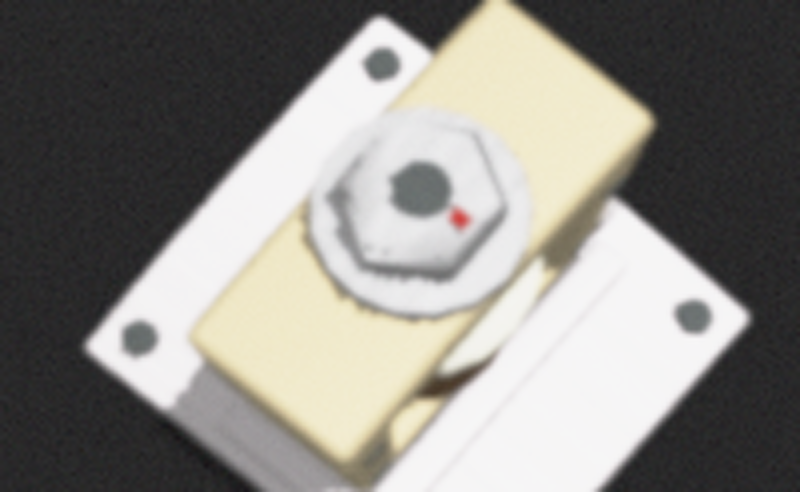

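```bash
python3 - <<'E'
from h import *
c=bot.camera("wrist")
f=c["frame"]
P=lambda x,y,z: at_z(c,(213+x/4,y/4),z,True)[:2]
g=lambda v:np.degrees(np.arctan2(v[1],v[0]))
print("collar",P(418,212,.162))
h=P(420,188,.178);d=P(459,219,.178);print("hole",h,"dot",d,np.linalg.norm(d-h),g(d-h))
cs=[P(505,207,.174),P(450,277,.174),P(362,267,.174)];print(cs)
for a,b in zip(cs,cs[1:]): print(np.linalg.norm(a-b),g(b-a)%60,"normal",(g(b-a)+90)%60)
for a in [P(472,127,.174),P(505,207,.174),P(450,277,.174),P(362,267,.174)]: print(np.linalg.norm(a-h),(g(a-h)+30)%60)
t=f[0:80,290:350].astype(int);m=(t[...,0]-t[...,1]>60)&(t[...,0]-t[...,2]>60);w=((t[...,0]-t[...,1]).clip(0))*m
ys,xs=np.nonzero(m);ww=w[m];dd=[290+(xs*ww).sum()/ww.sum(),(ys*ww).sum()/ww.sum()];D=at_z(c,dd,.178,True)[:2];print(dd,D,g(D-h),(D+h)/2)
for cam in ["top","side"]:
    k=bot.camera(cam)
    for n in ["collar","hex"]:
        for r in bot.search_frame(k,n):
            b=np.array(r["box"]);ctr=(b[:2]+b[2:])/2;print(cam,n,b.round(),at_z(k,ctr,.17).round(4),round(r["confidence"],2))
E
```

```text
collar [0.53204081 0.1599388 ]
hole [0.53119666 0.16076489] dot [0.54047412 0.1639097 ] 0.009795972375420013 18.72523544915134
[array([0.54206704, 0.17355824]), array([0.54912306, 0.15683093]), array([0.53859189, 0.14326087])]
0.01815461453667563 52.87129803201873 normal 22.87129803201873
0.017177080527689705 52.186426771729046 normal 22.186426771729046
0.017390898052720993 23.19482078364348
0.016787935506112326 19.645763244625144
0.018352976719028403 17.622604898068083
0.019002110164413957 22.903443630447484
[np.float64(327.5618661257607), np.float64(53.650439486139284)] [0.53962695 0.1642512 ] 22.467274227448815 [0.53541181 0.16250805]
side collar [319. 181. 331. 184.] [0.5178 0.1338 0.17  ] 0.55
side collar [322. 172. 332. 182.] [0.5328 0.1673 0.17  ] 0.34
side collar [347. 265. 372. 331.] [ 0.4788 -0.4337  0.17  ] 0.33
side hex [325. 174. 333. 184.] [0.5383 0.1538 0.17  ] 0.49
```

```bash
cat >> h.py <<'E'
def show(p,yaw):
    d,r=delta(p,R.from_euler('xyz',[-90,0,yaw],degrees=True));print(d.round(1),r.round(4))
E
python3 -c "
from h import *
show([.528,-.306,.2],-12.6)"
```

```text
[-400.4  100.   -92.4] [-0.00e+00  1.25e+00 -1.00e-04]
```

```bash
python3 -m inch '[[[-150,0,-40],[0,0.5,0],50],[[-150,0,-40],[0,0.5,0],50],[[-150,0,-40],[0,0.5,0],50],[[-400,100,-92],[0,1.25,0],50],[[-400,100,-92],[0,1.25,0],50],[[-400,100,-92],[0,1.25,0],50],[[-400,100,-92],[0,1.25,0],50],[[-400,100,-92],[0,1.25,0],50],[[-400,100,-92],[0,1.25,0],50],[[-400,100,-92],[0,1.25,0],50],[[-400,100,-92],[0,1.25,0],50],[[-400,100,-92],[0,1.25,0],50],[[-400,100,-92],[0,1.25,0],50]]'
python3 - <<'E'
from h import *
c=bot.camera("wrist");save(c,"w2");np.savez('w2',frame=c["frame"],mtx=c["mtx"],origin=c["origin"],orientation=c["orientation"])
f=c["frame"].astype(int)
red=((f[...,0]>110)&(f[...,1]<60)&(f[...,2]<70)).astype(np.uint8)
n,l,st,ce=cv2.connectedComponentsWithStats(red);print(st[1:][st[1:,4]>50],bot.get_obs()["ee_pos"],bot.get_obs()["tcp_rot"])
print(proj(c,[[.562,-.16,.051],[.528,-.306,.051]],True))
for t in ["wrench","ring","grip"]:
    for d in bot.search_frame(c,t): print(t,np.round(d["box"]),round(d["confidence"],2))
E
```

```text
time: 5.9
ee_pos: [0.5286, -0.3045, 0.2007]
tcp_rot: [-90.0, -0.1, -12.5]
wrist_force: [0.7, -0.8, -0.2]
opening: 0.0501
[[305 252  23  39 792]] [ 0.52859528 -0.3045635   0.20064068] [-9.00106946e+01 -5.25814605e-02 -1.24904345e+01]
[[317.82373904  49.0746059 ]
 [315.86887573 221.86632529]]
wrench [289.  26. 348. 303.] 0.98
wrench [ 33.  95. 173. 274.] 0.91
wrench [262. 360. 289. 403.] 0.59
ring [259. 356. 290. 404.] 0.93
ring [290.  20. 352. 302.] 0.9
ring [ 34.  95. 170. 274.] 0.9
grip [307.  92. 331. 302.] 0.65
grip [ 36.  99. 139. 231.] 0.59
```

View pics/w2.png

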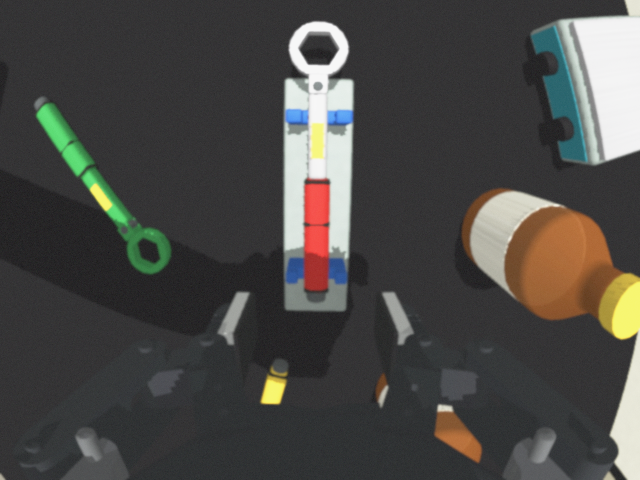

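Wrist view: wrench straight in its rest, ring centre about (319,48), red grip from (317,180) to (316,292); green decoy off to the left, bottle to the right with ample room. Computing the grasp.

```bash
python3 - <<'E'
from h import *
z=np.load('w2.npz');c={k:z[k] for k in z.files}
f=c["frame"].astype(int)
red=((f[...,0]>110)&(f[...,1]<70)&(f[...,2]<80));red[:,:295]=0;red[:,340:]=0;red[:170]=0;red[300:]=0
L=[];
for y in range(184,290,3):
    xs=np.nonzero(red[y])[0]
    if len(xs)>8: L.append(at_z(c,((xs.min()+xs.max())/2,y),.062,True)[:2])
L=np.array(L);m=L.mean(0);v=np.linalg.svd(L-m)[2][0];v*=-np.sign(v[1]);g=np.degrees(np.arctan2(v[1],v[0]))
print("axis",m,v,g)
ring=np.array([at_z(c,p,.058,True)[:2] for p in [(319,48),(319,48)]])[0];print("ring",ring)
w=m-ring;print("ring->mid yaw",np.degrees(np.arctan2(w[1],w[0])))
a=at_z(c,(317,180),.062,True)[:2];b=at_z(c,(316,292),.06,True)[:2];print((a-ring)@v,(b-ring)@v)
grip=ring+.15*v;print("grip",grip, "off", np.cross(v,m-ring))
show([grip[0],grip[1],.033],-12.5)
E
```

```text
axis [ 0.52025065 -0.34134916] [-0.22034561 -0.97542186] -102.72933316747174
ring [ 0.56272406 -0.16097287]
ring->mid yaw -103.25013267654396
0.11124723554824548 0.21152917954216652
grip [ 0.52967222 -0.30728615] off -0.0016843779512623613
[  1.8 167.3  -2. ] [ 0.0001 -0.0006  0.0004]<stdin>:14: DeprecationWarning: Arrays of 2-dimensional vectors are deprecated. Use arrays of 3-dimensional vectors instead. (deprecated in NumPy 2.0)
```

```bash
python3 -m inch '[[[1.5,40,-2],[0,0.009,0],50],[[1.5,80,-2],[0,0.009,0],50],[[1.5,120,-2],[0,0.009,0],50],[[1.5,150,-2],[0,0.009,0],50],[[1.5,168,-2],[0,0.009,0],50],[[1.5,168,-2],[0,0.009,0],50],[[1.5,168,-2],[0,0.009,0],50],[[1.5,168,-2],[0,0.009,0],15],[[1.5,168,-2],[0,0.009,0],15],[[1.5,168,-2],[0,0.009,0],15],[[1.5,168,-2],[0,0.009,0],15],[[1.5,168,-2],[0,0.009,0],15],[[1.5,168,-2],[0,0.009,0],15],[[1.5,168,-2],[0,0.009,0],15]]' 90
```

```text
time: 7.5
ee_pos: [0.5302, -0.3077, 0.0343]
tcp_rot: [-90.0, -0.2, -13.0]
wrist_force: [-0.7, 0.8, 6.4]
opening: 0.0173
```

```bash
python3 -m inch '[[[0,0,0],[0,0,0],15],[[0,0,0],[0,0,0],15],[[0,0,0],[0,0,0],15]]'
python3 - <<'E'
from h import *
c=bot.camera("wrist");save(c,"w3")
E
```

```text
time: 7.8
ee_pos: [0.5303, -0.3079, 0.0345]
tcp_rot: [-90.1, -0.2, -13.1]
wrist_force: [-1.1, -0.2, 1.1]
opening: 0.0172
```

View pics/w3.png

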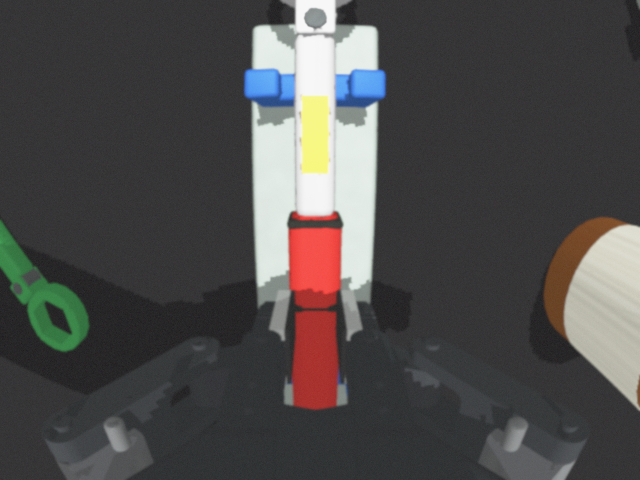

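The picture shows the jaws closed on the red grip's middle, with the wrench straight in them. Lifting.

```bash
python3 -m inch '[[[0,-10,0],[0,0,0],15],[[0,-30,0],[0,0,0],15],[[0,-60,0],[0,0,0],15],[[0,-100,0],[0,0,0],15],[[0,-140,0],[0,0,0],15],[[0,-180,0],[0,0,0],15],[[0,-200,0],[0,0,0],15],[[0,-200,0],[0,0,0],15],[[0,-200,0],[0,0,0],15]]'
python3 - <<'E'
from h import *
show([.6492,.0669,.235],51.5)
c=bot.camera("wrist");save(c,"w4")
E
```

```text
time: 8.75
ee_pos: [0.5297, -0.3075, 0.2337]
tcp_rot: [-90.1, -0.2, -13.1]
wrist_force: [1.0, 0.2, -4.8]
opening: 0.0171
[ 31.8  -1.6 391.7] [ 0.0026 -1.1267  0.002 ]
```

```bash
python3 -m inch '[[[0,0,10],[0,0,0],15],[[0,0,30],[0,0,0],15],[[0,-2,60],[0,0,0],15],[[0,-2,90],[0,-0.05,0],15],[[5,-2,125],[0,-0.12,0],15],[[8,-2,160],[0,-0.22,0],15],[[12,-2,195],[0,-0.34,0],15],[[16,-2,230],[0,-0.46,0],15],[[20,-2,265],[0,-0.58,0],15],[[24,-2,300],[0,-0.7,0],15],[[26,-2,330],[0,-0.82,0],15],[[28,-2,355],[0,-0.94,0],15],[[30,-2,375],[0,-1.04,0],15],[[31,-2,386],[0,-1.1,0],15],[[32,-2,392],[0,-1.127,0],15],[[32,-2,392],[0,-1.127,0],15],[[32,-2,392],[0,-1.127,0],15],[[32,-2,392],[0,-1.127,0],15]]'
python3 - <<'E'
from h import *
c=bot.camera("wrist");save(c,"w5");np.savez('w5',frame=c["frame"],mtx=c["mtx"],origin=c["origin"],orientation=c["orientation"])
p,r,s=tcp();print(p,s["q"].round(1))
print(proj(c,[[.5315,.1605,.178],[.5315,.1605,.252]],True))
cv2.imwrite('pics/w5c.png',cv2.resize(c["frame"][0:150,215:415],None,fx=4,fy=4,interpolation=cv2.INTER_CUBIC)[:,:,::-1])
E
```

```text
time: 10.6
ee_pos: [0.6489, 0.0667, 0.2345]
tcp_rot: [-90.1, 0.0, 51.4]
wrist_force: [-0.2, -1.1, -4.2]
opening: 0.0173
[0.64892966 0.0666951  0.23461248] [ 5.900e+00  2.090e+01  3.220e+01  1.012e+02 -1.000e-01  4.450e+01]
[[317.12815755  12.27318566]
 [317.99325992 -42.5628646 ]]
```

View pics/w5c.png

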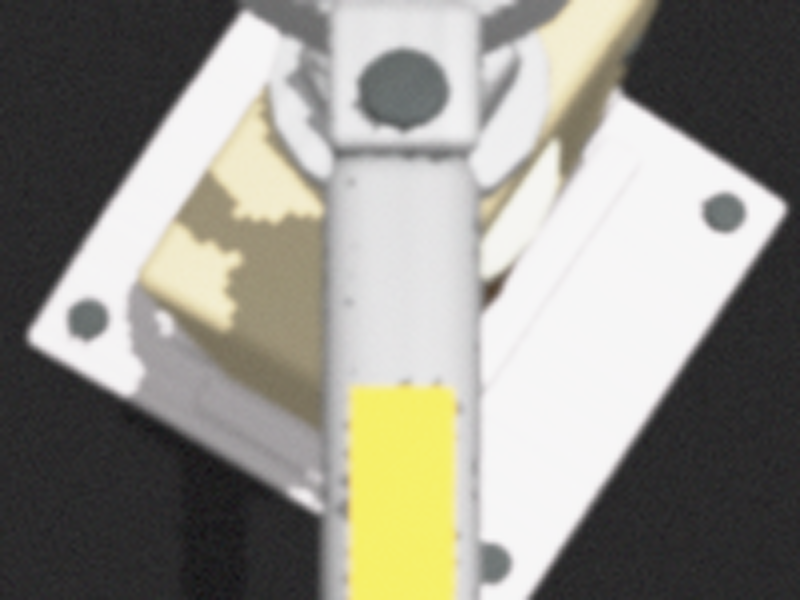

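Crop shows the hinge pin at about (316,22), the tube's mid-line at x≈315, and the ring partly over the collar at the top edge. I'll measure the handle axis in the same camera as the screw.

```bash
python3 - <<'E'
from h import *
z=np.load('w5.npz');c={k:z[k] for k in z.files}
p,r,s=tcp();f=c["frame"].astype(int)
zc=p[2]+.0165
yel=(f[...,0]>180)&(f[...,1]>180)&(f[...,2]<140)
for y in (105,115,125,135):
    xs=np.nonzero(yel[y,290:345])[0]+290
    if len(xs): q=at_z(c,((xs.min()+xs.max())/2,y),zc+.009,True);print("yel",y,xs.min(),xs.max(),(r.inv().apply(q-p)*1000).round(2))
red=(f[...,0]>100)&(f[...,1]<70)&(f[...,2]<80)
for y in range(200,290,12):
    xs=np.nonzero(red[y,270:360])[0]+270
    if len(xs): q=at_z(c,((xs.min()+xs.max())/2,y),zc+.011,True);print("red",y,xs.min(),xs.max(),(r.inv().apply(q-p)*1000).round(2))
for h in (.007,.009,.011):
    q=at_z(c,(315.75,22),zc+h,True);print("hinge",h,q.round(4),(r.inv().apply(q-p)*1000).round(2))
for pt in [(-2,-.0165*1000,150)]:
    pass
print("ring est from rest", (R.from_euler('xyz',[-90,0,-13.1],degrees=True).inv().apply(np.array([.56272,-.16097,.051])-np.array([.5303,-.3079,.0345]))*1000).round(1))
print("screw in tool",(r.inv().apply(np.array([.5315,.1605,.169])-p)*1000).round(1))
k=bot.camera("side");save(k,"s5")
a=proj(k,[[.5315,.1605,.178],[.5315,.1605,.162]]);print(a)
x,y=a[0].astype(int);cv2.imwrite('pics/s5c.png',cv2.resize(k["frame"][y-45:y+30,x-50:x+50],None,fx=8,fy=8,interpolation=cv2.INTER_CUBIC)[:,:,::-1])
E
```

```text
yel 105 303 327 [ -1.11 -25.61  83.79]
yel 115 303 327 [ -1.11 -25.61  79.97]
yel 125 302 327 [ -1.3  -25.6   76.16]
yel 135 303 327 [ -1.11 -25.6   72.36]
red 212 296 334 [ -1.12 -27.56  43.16]
red 236 289 341 [ -1.13 -27.55  33.69]
red 248 289 341 [ -1.13 -27.54  28.84]
red 260 289 341 [ -1.13 -27.53  23.89]
red 272 290 341 [ -0.93 -27.53  18.84]
red 284 290 340 [ -1.13 -27.52  13.66]
hinge 0.007 [0.5565 0.1393 0.2581] [ -0.82 -23.66 117.49]
hinge 0.009 [0.557  0.1389 0.2601] [ -0.83 -25.66 116.83]
hinge 0.011 [0.5576 0.1385 0.2621] [ -0.83 -27.66 116.17]
ring est from rest [ -1.7 -16.5 150.5]
screw in tool [1.000e-01 6.540e+01 1.504e+02]
[[327.04292658 176.37971794]
 [326.92684704 180.05717855]]
```

View pics/s5c.png

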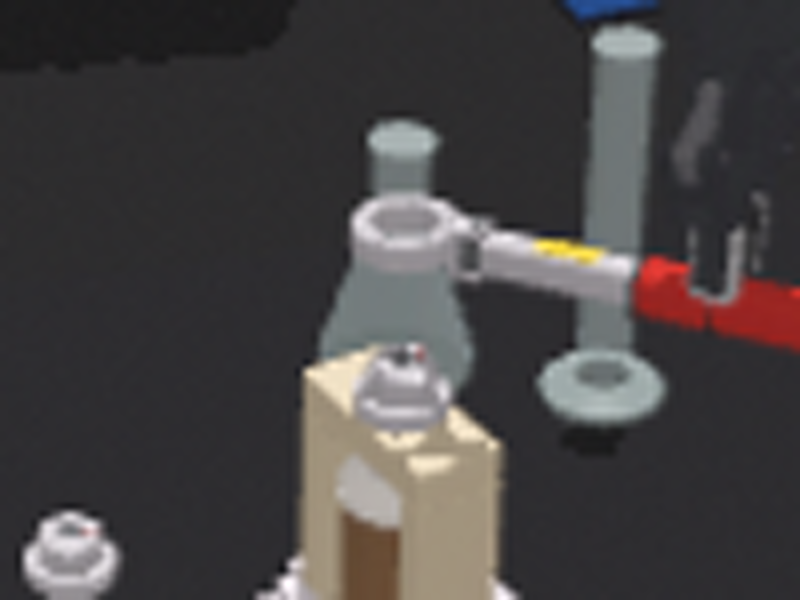

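Side crop: the ring at about (402,225) in the crop hangs level, directly over the screw at about (405,370). I'll correct about 1 mm sideways and lower.

```bash
python3 -m inch '[[[1,15,-0.6],[0,0,0],15],[[1,35,-0.6],[0,0,0],15],[[1,50,-0.6],[0,0,0],15],[[1,59,-0.6],[0,0,0],15],[[1,62,-0.6],[0,0,0],15],[[1,64,-0.6],[0,0,0],15],[[1,66,-0.6],[0,0,0],15],[[1,66,-0.6],[0,0,0],15],[[1,66,-0.6],[0,0,0],15]]'
```

```text
time: 11.6
ee_pos: [0.6503, 0.0672, 0.1692]
tcp_rot: [-90.1, -0.0, 51.4]
wrist_force: [0.0, 1.0, -3.3]
opening: 0.0172
```

```bash
python3 -m inch '[[[0,2,0],[0,0,0],15],[[0,4,0],[0,0,0],15],[[0,5,0],[0,0,0],15],[[0,5,0],[0,0,0],15]]'
```

```text
time: 12.0
ee_pos: [0.6502, 0.0672, 0.1639]
tcp_rot: [-90.1, -0.0, 51.4]
wrist_force: [-1.5, 0.5, -3.9]
opening: 0.0173
```

```bash
python3 -m inch '[[[0,1.5,0],[0,0,0],15],[[0,3,0],[0,0,0],15],[[0,4,0],[0,0,0],15],[[0,4,0],[0,0,0],15]]'
```

```text
time: 12.4
ee_pos: [0.6501, 0.0671, 0.1596]
tcp_rot: [-90.1, -0.0, 51.4]
wrist_force: [-0.4, 1.3, -4.2]
opening: 0.0171
```

```bash
python3 -m inch '[[[0,1.5,0],[0,0,0],15],[[0,3,0],[0,0,0],15],[[0,4.5,0],[0,0,0],15],[[0,5.5,0],[0,0,0],15],[[0,5.5,0],[0,0,0],15]]'
python3 - <<'E'
from h import *
k=bot.camera("side");save(k,"s6")
cv2.imwrite('pics/s6c.png',cv2.resize(k["frame"][145:205,290:370],None,fx=8,fy=8,interpolation=cv2.INTER_CUBIC)[:,:,::-1])
E
```

```text
time: 12.9
ee_pos: [0.6501, 0.0671, 0.154]
tcp_rot: [-90.1, 0.0, 51.4]
wrist_force: [0.1, -0.9, -3.5]
opening: 0.0173
```

View pics/s6c.png

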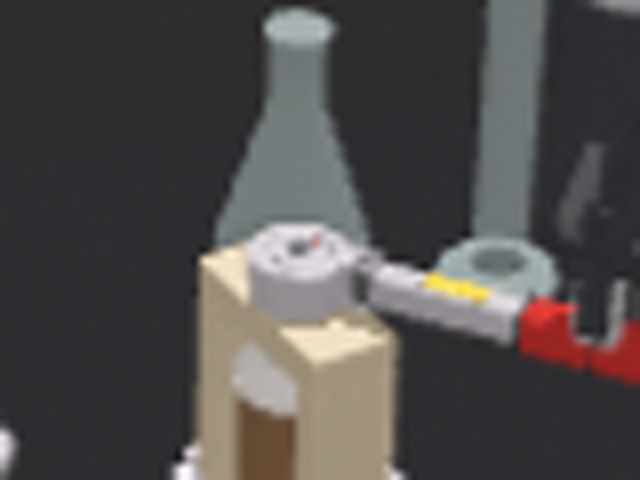

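The ring now sits round the hexagon, with its hole and the red dot visible at (300,245) in the crop. I'll bring it the last bit down until light contact.

```bash
python3 -m inch '[[[0,0.5,0],[0,0,0],15],[[0,1,0],[0,0,0],15],[[0,1.5,0],[0,0,0],15],[[0,1.5,0],[0,0,0],15]]'
```

```text
time: 13.35
ee_pos: [0.6501, 0.0671, 0.1526]
tcp_rot: [-90.1, -0.0, 51.4]
wrist_force: [-0.4, -0.6, -3.0]
opening: 0.0172
```

```bash
python3 -m inch '[[[0,0.5,0],[0,0,0],15],[[0,1,0],[0,0,0],15],[[0,1,0],[0,0,0],15]]'
```

```text
time: 13.65
ee_pos: [0.6501, 0.0671, 0.1515]
tcp_rot: [-90.1, -0.0, 51.4]
wrist_force: [0.4, -0.3, -2.3]
opening: 0.0173
```

```bash
python3 -m inch '[[[0,0.5,0],[0,0,0],15],[[0,0.8,0],[0,0,0],15],[[0,0.8,0],[0,0,0],15]]'
```

```text
time: 13.95
ee_pos: [0.6501, 0.0671, 0.1507]
tcp_rot: [-90.1, -0.0, 51.4]
wrist_force: [0.6, 0.8, -1.6]
opening: 0.0172
```

Light contact: about 2 N of the wrench's weight is carried by the collar. Starting the turn.

```bash
cat > ft.py <<'E'
from h import *
p,r,s=tcp();f=np.array(s["wrist_force"]);t=np.array(s["torque"])
S=np.array([.5310,.1594]);d=p[:2]-S
print("Ft(tool xyz)",r.inv().apply(f).round(1),"T",r.inv().apply(t).round(2),"R",np.linalg.norm(d).round(4),"ang",np.degrees(np.arctan2(d[1],d[0])).round(2),"yaw-90",(np.array(s["tcp_rot"])[2]-90).round(2),p.round(4),s["opening"])
E
python3 ft.py; python3 -m inch '[[[-3,0,0],[0,0.02,0],15],[[-7.5,0,0.2],[0,0.05,0],15],[[-11.2,0,0.4],[0,0.075,0],15],[[-15,0,0.75],[0,0.1,0],15],[[-15,0,0.75],[0,0.1,0],15]]'; python3 ft.py
```

```text
Ft(tool xyz) [1.  1.6 0.1] T [ 0.02  0.06 -0.05] R 0.1507 ang -37.77 yaw-90 -38.56 [0.6501 0.0671 0.1507] 0.017231922244064207
time: 14.45
ee_pos: [0.6399, 0.0554, 0.1509]
tcp_rot: [-90.1, -0.0, 45.6]
wrist_force: [0.3, 0.7, -1.9]
opening: 0.0172
Ft(tool xyz) [0.7 1.9 0.3] T [ 0.08  0.07 -0.05] R 0.1505 ang -43.68 yaw-90 -44.4 [0.6399 0.0554 0.1509] 0.017185306679688882
```

```bash
python3 -m inch '[[[-4.5,0,0],[0,0.03,0],15],[[-9,0,0.3],[0,0.06,0],15],[[-12,0,0.5],[0,0.08,0],15],[[-12,0,0.5],[0,0.08,0],15]]'; python3 ft.py
```

```text
time: 14.85
ee_pos: [0.6312, 0.0473, 0.1513]
tcp_rot: [-90.1, -0.1, 41.0]
wrist_force: [3.7, 3.4, -2.1]
opening: 0.0171
Ft(tool xyz) [5.  2.1 0.1] T [ 0.1   0.01 -1.09] R 0.1504 ang -48.19 yaw-90 -49.04 [0.6312 0.0473 0.1513] 0.0170982617383936
```

```bash
python3 -m inch '[[[-4.5,0,0],[0,0.03,0],15],[[-9,0,0.3],[0,0.06,0],15],[[-15,0.2,0.75],[0,0.1,0],15],[[-15,0.2,0.75],[0,0.1,0],15]]'; python3 ft.py
```

```text
time: 15.25
ee_pos: [0.6194, 0.038, 0.1513]
tcp_rot: [-90.1, -0.1, 35.2]
wrist_force: [3.2, 3.9, -2.9]
opening: 0.017
Ft(tool xyz) [4.8 2.9 1.3] T [ 0.2   0.09 -0.98] R 0.1502 ang -53.93 yaw-90 -54.81 [0.6194 0.038  0.1513] 0.01700669218664789
```

```bash
python3 -m inch '[[[-4.5,0.2,0],[0,0.03,0],15],[[-9,0.4,0.3],[0,0.06,0],15],[[-15,0.6,0.75],[0,0.1,0],15],[[-15,0.6,0.75],[0,0.1,0],15]]'; python3 ft.py
```

```text
time: 15.65
ee_pos: [0.6069, 0.03, 0.151]
tcp_rot: [-90.1, -0.2, 29.5]
wrist_force: [3.8, 3.2, -2.6]
opening: 0.017
Ft(tool xyz) [4.9 2.6 0.9] T [ 0.11 -0.02 -1.04] R 0.15 ang -59.59 yaw-90 -60.53 [0.6069 0.03   0.151 ] 0.01704970247773806
```

```bash
python3 -m inch '[[[-4.5,0.1,0],[0,0.03,0],15],[[-9,0.2,0.3],[0,0.06,0],15],[[-15,0.3,0.75],[0,0.1,0],15],[[-15,0.3,0.75],[0,0.1,0],15]]'; python3 ft.py
```

```text
time: 16.05
ee_pos: [0.5938, 0.0233, 0.1509]
tcp_rot: [-90.1, -0.3, 23.8]
wrist_force: [4.5, 3.3, -1.8]
opening: 0.017
Ft(tool xyz) [5.4 1.8 1.2] T [ 0.19  0.01 -1.09] R 0.1499 ang -65.24 yaw-90 -66.22 [0.5938 0.0233 0.1509] 0.017004252286119757
```

```bash
python3 -m inch '[[[-4.5,0.1,0],[0,0.03,0],15],[[-9,0.2,0.3],[0,0.06,0],15],[[-12,0.3,0.5],[0,0.08,0],15],[[-12,0.3,0.5],[0,0.08,0],15]]'; python3 ft.py
```

```text
time: 16.45
ee_pos: [0.5833, 0.0191, 0.1509]
tcp_rot: [-90.1, -0.4, 19.3]
wrist_force: [6.0, 2.5, -2.7]
opening: 0.0173
Ft(tool xyz) [6.5 2.7 0.4] T [ 0.2  -0.12 -1.49] R 0.1498 ang -69.55 yaw-90 -70.71 [0.5833 0.0191 0.1509] 0.017343654304429544
```

```bash
python3 -m inch '[[[-4.5,0.1,0],[0,0.03,0],15],[[-9,0.2,0.3],[0,0.06,0],15],[[-10.5,0.2,0.4],[0,0.07,0],15],[[-10.5,0.2,0.4],[0,0.07,0],15]]'; python3 ft.py
```

```text
time: 16.85
ee_pos: [0.5742, 0.0161, 0.151]
tcp_rot: [-90.1, -0.5, 15.4]
wrist_force: [7.5, 2.6, -2.5]
opening: 0.0172
Ft(tool xyz) [7.9 2.6 0.5] T [ 0.11 -0.11 -1.51] R 0.1497 ang -73.22 yaw-90 -74.61 [0.5742 0.0161 0.151 ] 0.017226053839509245
```

```bash
python3 -m inch '[[[-3,0.1,0],[0,0.02,0],15],[[-6,0.1,0.1],[0,0.04,0],15],[[-7.5,0.1,0.2],[0,0.05,0],15],[[-7.5,0.1,0.2],[0,0.05,0],15]]'; python3 ft.py
```

```text
time: 17.25
ee_pos: [0.5679, 0.0144, 0.1511]
tcp_rot: [-90.1, -0.6, 12.6]
wrist_force: [7.2, 3.0, -2.2]
opening: 0.0173
Ft(tool xyz) [7.7 2.2 1.3] T [ 0.2  -0.2  -1.55] R 0.1496 ang -75.72 yaw-90 -77.35 [0.5679 0.0144 0.1511] 0.01727132024012697
```

```bash
python3 -m inch '[[[-3,0.1,0],[0,0.02,0],15],[[-6,0.1,0.1],[0,0.04,0],15],[[-7.5,0.1,0.2],[0,0.05,0],15],[[-7.5,0.1,0.2],[0,0.05,0],15]]'; python3 ft.py
```

```text
time: 17.65
ee_pos: [0.5615, 0.013, 0.1512]
tcp_rot: [-90.1, -0.7, 9.9]
wrist_force: [6.7, 1.8, -3.2]
opening: 0.017
Ft(tool xyz) [6.9 3.3 0.6] T [ 0.21 -0.29 -1.49] R 0.1496 ang -78.22 yaw-90 -80.09 [0.5615 0.013  0.1512] 0.01702334595101033
```

```bash
python3 - <<'E'
from h import *
c=bot.camera("wrist");save(c,"w7")
cv2.imwrite('pics/w7c.png',cv2.resize(c["frame"][0:110,250:390],None,fx=5,fy=5,interpolation=cv2.INTER_CUBIC)[:,:,::-1])
E
```

```text
(no output)
```

View pics/w7c.png

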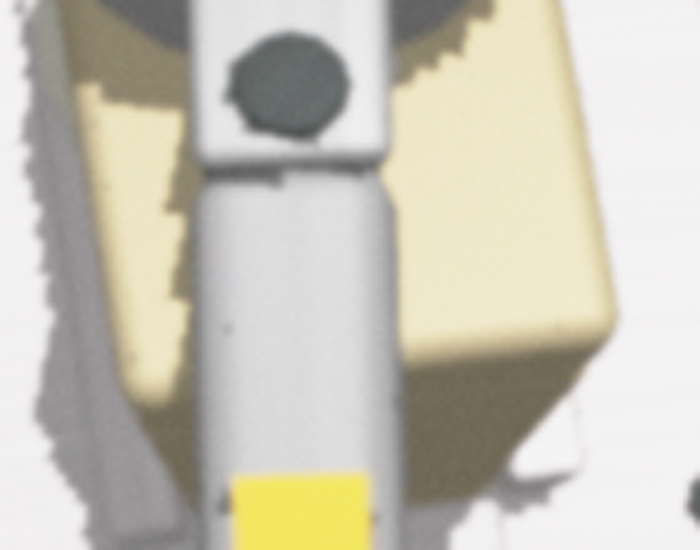

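The wrist crop shows the hinge still straight: lug and tube in line, pin at (292,85) in the crop. The handle is only twisted slightly in the pads, so I'll go on with less yaw.

```bash
sed -i '$a F=r.inv().apply(f);M=r.inv().apply(t);print("hinge Nm",round(.116*F[0]-M[1],3),"screw Nm",round(.15*F[0]-M[1],3))' ft.py; python3 -m inch '[[[-3,0.1,0],[0,0.01,0],15],[[-6,0.1,0.1],[0,0.02,0],15],[[-8,0.1,0.2],[0,0.03,0],15],[[-8,0.1,0.2],[0,0.03,0],15]]'; python3 ft.py
```

```text
time: 18.1
ee_pos: [0.555, 0.0118, 0.1515]
tcp_rot: [-90.1, -0.8, 8.3]
wrist_force: [9.7, 1.7, -2.2]
opening: 0.0171
Ft(tool xyz) [9.8 2.3 0.2] T [ 0.2  -0.07 -1.84] R 0.1495 ang -80.76 yaw-90 -81.69 [0.555  0.0118 0.1515] 0.017083733670387572
hinge Nm 1.204 screw Nm 1.536
```

```bash
python3 -m inch '[[[-2,0.1,0],[0,0.013,0],15],[[-4,0.2,0.1],[0,0.027,0],15],[[-6,0.3,0.1],[0,0.038,0],15],[[-6,0.3,0.1],[0,0.038,0],15]]'; python3 ft.py
```

```text
time: 18.5
ee_pos: [0.5504, 0.0111, 0.1516]
tcp_rot: [-90.1, -1.0, 6.2]
wrist_force: [9.0, 2.7, -2.7]
opening: 0.0168
Ft(tool xyz) [9.2 2.9 1.8] T [ 0.32 -0.1  -1.86] R 0.1495 ang -82.55 yaw-90 -83.75 [0.5504 0.0111 0.1516] 0.016846813895832324
hinge Nm 1.166 screw Nm 1.478
```

```bash
python3 -m inch '[[[-2.5,0.1,0],[0,0.013,0.005],15],[[-5,0.2,0.1],[0,0.027,0.01],15],[[-7,0.3,0.1],[0,0.036,0.017],15],[[-7,0.3,0.1],[0,0.036,0.017],15]]'; python3 ft.py
```

```text
time: 18.9
ee_pos: [0.5451, 0.0106, 0.1516]
tcp_rot: [-90.1, -0.2, 4.3]
wrist_force: [8.7, 2.8, -2.5]
opening: 0.0171
Ft(tool xyz) [8.9 2.6 2.1] T [ 0.34 -0.07 -2.18] R 0.1495 ang -84.6 yaw-90 -85.7 [0.5451 0.0106 0.1516] 0.017083810524189103
hinge Nm 1.098 screw Nm 1.401
```

```bash
python3 - <<'E'
from h import *
c=bot.camera("wrist");save(c,"w8")
a=cv2.imread('pics/w7.png')[0:100,275:355];b=c["frame"][0:100,275:355][:,:,::-1]
cv2.imwrite('pics/w8c.png',cv2.resize(np.hstack([a,b]),None,fx=5,fy=5,interpolation=cv2.INTER_CUBIC))
E
```

```text
(no output)
```

View pics/w8c.png

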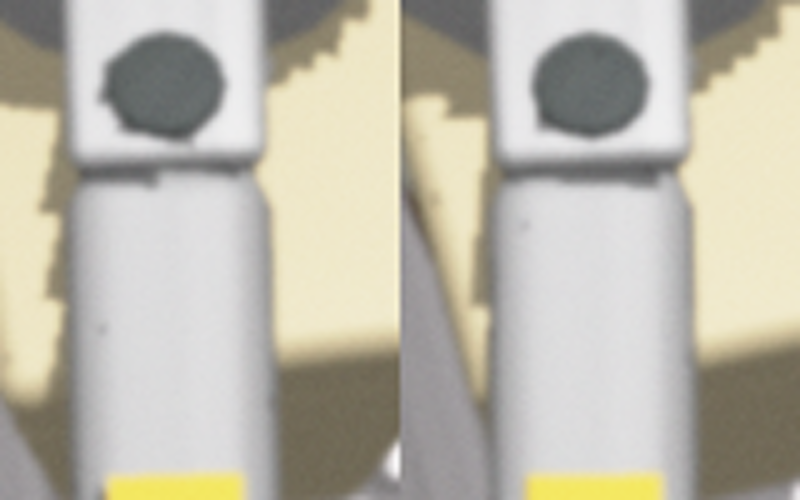

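No fold yet: lug edge and tube are square and in line in both halves. Continuing in small steps.

```bash
python3 -m inch '[[[-2.5,0.1,0.1],[0,0.013,0.001],15],[[-5,0.2,0.3],[0,0.027,0.002],15],[[-7.5,0.3,0.6],[0,0.04,0.003],15],[[-7.5,0.3,0.6],[0,0.04,0.003],15]]'; python3 ft.py
```

```text
time: 19.35
ee_pos: [0.5393, 0.0103, 0.1519]
tcp_rot: [-90.2, -0.2, 2.1]
wrist_force: [10.5, 0.3, -2.1]
opening: 0.0172
Ft(tool xyz) [10.4  2.2 -0.1] T [ 0.03  0.08 -2.32] R 0.1493 ang -86.8 yaw-90 -87.91 [0.5393 0.0103 0.1519] 0.017199614203710856
hinge Nm 1.134 screw Nm 1.489
```

```bash
python3 -m inch '[[[0,0,0],[0,0,0],15]]' >/dev/null; python3 ft.py
```

```text
Ft(tool xyz) [9.4 3.8 3.5] T [ 0.66 -0.13 -1.96] R 0.1494 ang -86.21 yaw-90 -87.79 [0.5409 0.0103 0.1523] 0.01687075787908074
hinge Nm 1.22 screw Nm 1.541
```

```bash
python3 -m inch '[[[-3,0.2,0.2],[0,0.01,0.001],15],[[-6,0.5,0.4],[0,0.02,0.002],15],[[-9,0.8,0.8],[0,0.035,0.003],15],[[-9,0.8,0.8],[0,0.035,0.003],15]]'; python3 ft.py
```

```text
time: 19.85
ee_pos: [0.5338, 0.0102, 0.1521]
tcp_rot: [-90.3, -0.4, 0.2]
wrist_force: [11.3, -0.7, -2.5]
opening: 0.017
Ft(tool xyz) [11.3  2.6 -0.7] T [-0.17  0.34 -2.49] R 0.1492 ang -88.94 yaw-90 -89.75 [0.5338 0.0102 0.1521] 0.016993656102931874
hinge Nm 0.974 screw Nm 1.359
```

```bash
python3 -m inch '[[[-3,0.2,0.1],[0,0.02,0.002],15],[[-6,0.4,0.2],[0,0.04,0.004],15],[[-7.5,0.6,0.3],[0,0.055,0.007],15],[[-7.5,0.6,0.3],[0,0.055,0.007],15]]'; python3 ft.py
```

```text
time: 20.25
ee_pos: [0.528, 0.0104, 0.152]
tcp_rot: [-90.3, -0.2, -2.8]
wrist_force: [9.5, 1.9, -2.1]
opening: 0.017
Ft(tool xyz) [9.4 2.2 2.4] T [ 0.42  0.27 -2.25] R 0.1491 ang -91.14 yaw-90 -92.84 [0.528  0.0104 0.152 ] 0.017004346017705344
hinge Nm 0.819 screw Nm 1.139
```

```bash
cat > lug.py <<'E'
import sys
from h import *
if len(sys.argv)>1: save(bot.camera("wrist"),sys.argv[1])
for n in ["w5","w7","w8"]+sys.argv[1:]:
    g=cv2.cvtColor(cv2.imread(f'pics/{n}.png'),cv2.COLOR_BGR2GRAY).astype(float)
    g=cv2.GaussianBlur(g,(0,0),.8);X=range(294,328);Y=[]
    d=np.diff(g,axis=0)   # lug bottom edge: strongest bright->dark fall
    for x in X: Y.append(26+np.argmin(d[26:42,x]))
    p=np.polyfit(X,Y,1);r=np.abs(np.polyval(p,X)-Y)<1.2;p=np.polyfit(np.array(X)[r],np.array(Y)[r],1)
    # tube edges: sobel in x
    s=np.abs(np.diff(g,axis=1));L=[];Q=[]
    for y in range(42,75):
        L.append(285+np.argmax(s[y,285:302]));Q.append(318+np.argmax(s[y,318:335]))
    l=[];q=[]
    for y in range(4,28):
        l.append(280+np.argmax(s[y,280:302]));q.append(318+np.argmax(s[y,318:340]))
    print(n,"lug slope deg",np.degrees(p[0]).round(1),r.sum(),"tube edges",np.median(L[:8]),np.median(L[-8:]),np.median(Q[:8]),np.median(Q[-8:]),"lug L/R top,bottom",np.median(l[:6]),np.median(l[-6:]),np.median(q[:6]),np.median(q[-6:]))
E
python3 lug.py w9
```

```text
w5 lug slope deg -0.0 22 tube edges 290.0 297.0 332.5 334.0 lug L/R top,bottom 297.0 293.0 334.0 326.0
w7 lug slope deg -3.0 32 tube edges 286.0 285.0 329.0 328.5 lug L/R top,bottom 288.0 297.0 326.0 325.0
w8 lug slope deg -2.2 34 tube edges 290.0 291.0 333.0 332.5 lug L/R top,bottom 292.0 296.0 331.0 321.5
w9 lug slope deg -7.8 14 tube edges 296.0 299.0 334.0 332.5 lug L/R top,bottom 297.0 301.0 336.0 327.0
```

```bash
python3 - <<'E'
import cv2,numpy as np
a=cv2.imread('pics/w8.png')[0:110,260:370];b=cv2.imread('pics/w9.png')[0:110,260:370];print(1)
cv2.imwrite('pics/w9c.png',cv2.resize(np.hstack([a,b]),None,fx=3.6,fy=3.6,interpolation=cv2.INTER_CUBIC))
E
```

```text
1
```

View pics/w9c.png

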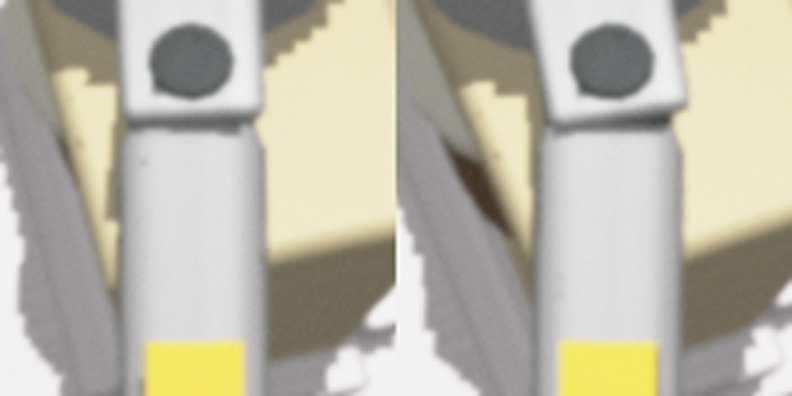

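The right half (now) shows the head turned about 8° (≈0.14 rad) against the tube, so the hinge has broken over and is well short of the stop. I stop pulling here and ease back about the hinge.

```bash
python3 -m inch '[[[2.5,0,0],[0,-0.02,0],15],[[5,0,0.1],[0,-0.04,0],15],[[7,0,0.2],[0,-0.06,0],15],[[9,0,0.4],[0,-0.08,0],15],[[9,0,0.4],[0,-0.08,0],15]]'; python3 ft.py; python3 lug.py w10 | tail -1
```

```text
time: 20.8
ee_pos: [0.539, 0.0102, 0.1523]
tcp_rot: [-90.4, -0.4, 1.9]
wrist_force: [10.3, 0.8, -3.1]
opening: 0.017
Ft(tool xyz) [10.3  3.2  0.5] T [ 0.27  0.05 -2.26] R 0.1494 ang -86.93 yaw-90 -88.09 [0.539  0.0102 0.1523] 0.0170380879770168
hinge Nm 1.144 screw Nm 1.493
w10 lug slope deg -4.2 27 tube edges 293.0 296.0 333.0 334.0 lug L/R top,bottom 295.0 297.0 334.0 323.5
```

```bash
python3 -m inch '[[[2.5,0,0],[0,-0.02,0],15],[[5,0,0.1],[0,-0.04,0],15],[[7,0,0.2],[0,-0.06,0],15],[[7,0,0.2],[0,-0.06,0],15]]'; python3 ft.py; python3 lug.py w11 | tail -1
```

```text
time: 21.25
ee_pos: [0.5477, 0.0108, 0.1526]
tcp_rot: [-90.4, -0.5, 5.5]
wrist_force: [8.6, 2.2, -3.4]
opening: 0.0171
Ft(tool xyz) [8.8 3.4 1.4] T [ 0.34 -0.11 -2.14] R 0.1495 ang -83.6 yaw-90 -84.51 [0.5477 0.0108 0.1526] 0.017118207874190404
hinge Nm 1.131 screw Nm 1.43
w11 lug slope deg -1.8 34 tube edges 289.0 290.0 333.0 332.5 lug L/R top,bottom 293.0 301.0 331.0 320.5
```

```bash
python3 -m inch '[[[1.5,0,0],[0,-0.01,0],15],[[3,0,0],[0,-0.02,0],15],[[3,0,0],[0,-0.02,0],15]]'; python3 ft.py
```

```text
time: 21.6
ee_pos: [0.5514, 0.0112, 0.1528]
tcp_rot: [-90.4, -0.6, 6.8]
wrist_force: [4.6, 2.2, -1.3]
opening: 0.0172
Ft(tool xyz) [4.8 1.4 1.6] T [ 0.38 -0.08 -1.09] R 0.1496 ang -82.15 yaw-90 -83.24 [0.5514 0.0112 0.1528] 0.017181468734967384
hinge Nm 0.637 screw Nm 0.801
```

```bash
python3 -m inch '[[[1.5,0,0],[0,-0.01,0.003],15],[[3,0,0],[0,-0.02,0.006],15],[[3,0,0],[0,-0.02,0.009],15]]'; python3 ft.py
```

```text
time: 21.9
ee_pos: [0.5546, 0.0116, 0.1526]
tcp_rot: [-90.4, 0.0, 8.0]
wrist_force: [3.1, 2.2, -3.5]
opening: 0.0172
Ft(tool xyz) [3.4 3.5 1.8] T [ 0.44 -0.17 -0.86] R 0.1496 ang -80.93 yaw-90 -82.02 [0.5546 0.0116 0.1526] 0.01719963921184656
hinge Nm 0.569 screw Nm 0.685
```

```bash
python3 -m inch '[[[1.5,0,0.3],[0.002,-0.015,0],15],[[3,0,0.6],[0.005,-0.03,0],15],[[3,0,0.6],[0.005,-0.03,0],15]]'; python3 ft.py
```

```text
time: 22.2
ee_pos: [0.5577, 0.0124, 0.1526]
tcp_rot: [-90.2, 0.0, 9.7]
wrist_force: [3.2, 0.5, -1.8]
opening: 0.0171
Ft(tool xyz) [ 3.2  1.8 -0. ] T [-0.16 -0.05 -0.76] R 0.1494 ang -79.7 yaw-90 -80.26 [0.5577 0.0124 0.1526] 0.017089725850498064
hinge Nm 0.426 screw Nm 0.535
```

```bash
python3 -m inch '[[[1,0,0],[0,-0.01,0],15],[[2,0,0],[0,-0.015,0],15],[[2,0,0],[0,-0.015,0],15]]'; python3 ft.py
```

```text
time: 22.5
ee_pos: [0.5597, 0.0127, 0.1525]
tcp_rot: [-90.2, 0.0, 10.6]
wrist_force: [1.7, 0.5, -2.1]
opening: 0.017
Ft(tool xyz) [1.8 2.1 0.1] T [-0.02 -0.   -0.46] R 0.1495 ang -78.95 yaw-90 -79.39 [0.5597 0.0127 0.1525] 0.017017538590719684
hinge Nm 0.21 screw Nm 0.271
```

```bash
python3 -m inch '[[[1.2,0,0],[0,-0.008,0],15],[[2.5,0,0],[0,-0.017,0],15],[[2.5,0,0],[0,-0.017,0],15]]'; python3 ft.py
```

```text
time: 22.8
ee_pos: [0.5621, 0.0131, 0.1524]
tcp_rot: [-90.2, 0.0, 11.6]
wrist_force: [0.5, 0.6, -2.5]
opening: 0.0169
Ft(tool xyz) [0.6 2.5 0.5] T [ 0.04 -0.02 -0.29] R 0.1495 ang -77.99 yaw-90 -78.39 [0.5621 0.0131 0.1524] 0.016913323261071443
hinge Nm 0.091 screw Nm 0.111
```

```bash
python3 -m inch '[[[1.5,0,0],[0,-0.01,0],15],[[4,0,0],[0,-0.027,0],15],[[4,0,0],[0,-0.027,0],15]]'; python3 ft.py
```

```text
time: 23.1
ee_pos: [0.5661, 0.014, 0.1523]
tcp_rot: [-90.2, 0.1, 13.2]
wrist_force: [-0.8, 0.9, -1.9]
opening: 0.0172
Ft(tool xyz) [-0.6  1.9  1. ] T [ 0.09  0.04 -0.06] R 0.1496 ang -76.41 yaw-90 -76.78 [0.5661 0.014  0.1523] 0.01723055679549856
hinge Nm -0.111 screw Nm -0.133
```

```bash
python3 -m inch '[[[0,-1,0],[0,0,0],15],[[0,-2,0],[0,0,0],15],[[0,-3,0],[0,0,0],15],[[0,-4,0],[0,0,0],15],[[0,-4,0],[0,0,0],15]]'; python3 ft.py
```

```text
time: 23.6
ee_pos: [0.5661, 0.0142, 0.1564]
tcp_rot: [-90.1, 0.1, 13.2]
wrist_force: [-1.0, 3.3, -3.1]
opening: 0.0174
Ft(tool xyz) [-0.3  3.1  3.5] T [ 0.49  0.07 -0.07] R 0.1493 ang -76.41 yaw-90 -76.77 [0.5661 0.0142 0.1564] 0.017394354659662263
hinge Nm -0.099 screw Nm -0.108
```

```bash
python3 -m inch '[[[0,0,0.8],[0,0,0],15],[[0,-1.5,0.8],[0,0,0],15],[[0,-3,0.8],[0,0,0],15],[[0,-5,0.8],[0,0,0],15],[[0,-5,0.8],[0,0,0],15]]'; python3 ft.py
```

```text
time: 24.1
ee_pos: [0.566, 0.015, 0.1617]
tcp_rot: [-90.1, 0.0, 13.2]
wrist_force: [0.9, -2.1, -3.6]
opening: 0.0175
Ft(tool xyz) [ 0.4  3.6 -2.2] T [-0.5   0.04 -0.1 ] R 0.1486 ang -76.37 yaw-90 -76.77 [0.566  0.015  0.1617] 0.017508047218949843
hinge Nm 0.005 screw Nm 0.018
```

```bash
python3 -m inch '[[[0,-2,-0.4],[0,0,0],15],[[0,-5,-0.4],[0,0,0],15],[[0,-9,-0.4],[0,0,0],15],[[0,-14,-0.4],[0,0,0],15],[[0,-25,-0.4],[0,0,0],15],[[0,-45,-0.4],[0,0,0],15],[[0,-65,-0.4],[0,0,0],15],[[0,-72,-0.4],[0,0,0],15],[[0,-72,-0.4],[0,0,0],15],[[0,-72,-0.4],[0,0,0],15]]'; python3 ft.py
python3 - <<'E'
from h import *
show([.5303,-.3079,.2337],-13.1)
c=bot.camera("wrist");save(c,"w12");p,r,s=tcp();f=c["frame"].astype(int);zc=p[2]+.0165
yel=(f[...,0]>180)&(f[...,1]>180)&(f[...,2]<140)
for y in (105,115,125,135):
    xs=np.nonzero(yel[y,290:345])[0]+290
    if len(xs): print(xs.min(),xs.max(),(r.inv().apply(at_z(c,((xs.min()+xs.max())/2,y),zc+.009,True)-p)*1000).round(2))
ys=np.nonzero(yel[:170,315])[0];print("yellow rows now",ys.min(),ys.max())
g=cv2.imread('pics/w5.png')[:,:,::-1].astype(int);y0=(g[...,0]>180)&(g[...,1]>180)&(g[...,2]<140);ys=np.nonzero(y0[:170,315])[0];print("before",ys.min(),ys.max())
E
python3 lug.py
```

```text
time: 25.1
ee_pos: [0.566, 0.0147, 0.2329]
tcp_rot: [-90.1, 0.1, 13.2]
wrist_force: [0.0, 0.4, -3.7]
opening: 0.0172
Ft(tool xyz) [0.1 3.7 0.4] T [-0.16  0.06 -0.01] R 0.1489 ang -76.39 yaw-90 -76.78 [0.566  0.0147 0.2329] 0.017191609097957614
hinge Nm -0.048 screw Nm -0.044
[-1.086e+02  2.000e-01 -3.059e+02] [ 0.0029  0.4594 -0.001 ]
303 328 [ -0.77 -25.69  83.02]
302 327 [ -1.14 -25.68  79.19]
303 328 [ -0.77 -25.68  75.38]
302 327 [ -1.14 -25.67  71.57]
yellow rows now 97 169
before 97 169
w5 lug slope deg -0.0 22 tube edges 290.0 297.0 332.5 334.0 lug L/R top,bottom 297.0 293.0 334.0 326.0
w7 lug slope deg -3.0 32 tube edges 286.0 285.0 329.0 328.5 lug L/R top,bottom 288.0 297.0 326.0 325.0
w8 lug slope deg -2.2 34 tube edges 290.0 291.0 333.0 332.5 lug L/R top,bottom 292.0 296.0 331.0 321.5
```

Wrench is off, straight, and seated in the jaws as at pickup. Returning to above the rest.

```bash
python3 -m inch '[[[-4,0,-12],[0,0.02,0],15],[[-12,0,-36],[0,0.05,0],15],[[-24,0,-68],[0,0.1,0],15],[[-36,0,-103],[0,0.16,0],15],[[-49,0,-138],[0,0.22,0],15],[[-61,0,-173],[0,0.28,0],15],[[-74,0,-208],[0,0.34,0],15],[[-86,0,-243],[0,0.39,0],15],[[-97,0,-272],[0,0.43,0],15],[[-104,0,-293],[0,0.45,0],15],[[-108.6,0.2,-306],[0.003,0.459,-0.001],15],[[-108.6,0.2,-306],[0.003,0.459,-0.001],15],[[-108.6,0.2,-306],[0.003,0.459,-0.001],15],[[-108.6,0.2,-306],[0.003,0.459,-0.001],15]]'; python3 -c "
from h import *
show([.5303,-.3079,.0345],-13.1)"; python3 ft.py|head -1
```

```text
time: 26.55
ee_pos: [0.5302, -0.3072, 0.2334]
tcp_rot: [-90.0, 0.0, -13.0]
wrist_force: [0.2, 0.0, -3.5]
opening: 0.0172
[  0.4 198.9  -0.7] [-0.0002  0.0014 -0.0008]
Ft(tool xyz) [0.2 3.5 0.1] T [-0.14  0.08 -0.02] R 0.4666 ang -90.09 yaw-90 -103.02 [ 0.5302 -0.3072  0.2334] 0.01722799937406967
```

```bash
python3 -m inch '[[[0.3,20,-0.7],[0,0.001,0],15],[[0.3,55,-0.7],[0,0.001,0],15],[[0.3,95,-0.7],[0,0.001,0],15],[[0.3,130,-0.7],[0,0.001,0],15],[[0.3,155,-0.7],[0,0.001,0],15],[[0.3,170,-0.7],[0,0.001,0],15],[[0.3,180,-0.7],[0,0.001,0],15],[[0.3,186,-0.7],[0,0.001,0],15],[[0.3,191,-0.7],[0,0.001,0],15],[[0.3,195,-0.7],[0,0.001,0],15],[[0.3,195,-0.7],[0,0.001,0],15]]'; python3 ft.py|head -1
```

```text
time: 27.65
ee_pos: [0.5303, -0.308, 0.0385]
tcp_rot: [-90.0, 0.0, -13.1]
wrist_force: [-0.5, -0.2, -3.5]
opening: 0.0168
Ft(tool xyz) [-0.5  3.5 -0.3] T [-0.08  0.11 -0.05] R 0.4674 ang -90.08 yaw-90 -103.08 [ 0.5303 -0.308   0.0385] 0.016840973439288257
```

```bash
python3 -m inch '[[[0,1.5,0],[0,0,0],15],[[0,3,0],[0,0,0],15],[[0,4,0],[0,0,0],15],[[0,4.3,0],[0,0,0],15],[[0,4.3,0],[0,0,0],15]]'; python3 ft.py|head -1
```

```text
time: 28.15
ee_pos: [0.5305, -0.3082, 0.0346]
tcp_rot: [-90.0, -0.0, -13.1]
wrist_force: [-0.2, -1.4, -0.8]
opening: 0.0172
Ft(tool xyz) [ 0.1  0.8 -1.5] T [-0.3   0.14  0.02] R 0.4676 ang -90.06 yaw-90 -103.09 [ 0.5305 -0.3082  0.0346] 0.01715907640918203
```

Weight is on the rest. Opening, then withdrawing straight up.

```bash
python3 -m inch '[[[0,0,0],[0,0,0],25],[[0,0,0],[0,0,0],30],[[0,0,0],[0,0,0],40],[[0,0,0],[0,0,0],50],[[0,0,0],[0,0,0],50],[[0,0,0],[0,0,0],50],[[0,0,0],[0,0,0],50],[[0,-10,0],[0,0,0],50],[[0,-30,0],[0,0,0],50],[[0,-70,0],[0,0,0],50],[[0,-110,0],[0,0,0],50],[[0,-150,0],[0,0,0],50],[[0,-166,2],[0,-0.01,0],50],[[0,-166,2],[0,-0.01,0],50],[[0,-166,2],[0,-0.01,0],50]]'
python3 - <<'E'
from h import *
c=bot.camera("wrist");save(c,"w13")
z=np.load('w2.npz');o={k:z[k] for k in z.files}
def meas(c):
    f=c["frame"].astype(int);red=((f[...,0]>110)&(f[...,1]<70)&(f[...,2]<80));red[:,:295]=0;red[:,340:]=0;red[:170]=0;red[300:]=0
    L=np.array([at_z(c,((xs.min()+xs.max())/2,y),.062,True)[:2] for y in range(184,290,3) for xs in [np.nonzero(red[y])[0]] if len(xs)>8])
    m=L.mean(0);v=np.linalg.svd(L-m)[2][0];v*=-np.sign(v[1])
    g=cv2.cvtColor(c["frame"],cv2.COLOR_RGB2GRAY)[15:80,285:355];ys,xs=np.nonzero(g>170);ys,xs=ys[ys<57],xs[ys<57]
    ring=at_z(c,(285+(xs.min()+xs.max())/2,15+ys.min()),.058,True)[:2]
    yel=(f[...,0]>180)&(f[...,1]>180)&(f[...,2]<140);yy,xx=np.nonzero(yel[100:180,290:345]);y=at_z(c,(290+xx.mean(),100+yy.mean()),.06,True)[:2]
    return m.round(4),np.degrees(np.arctan2(v[1],v[0])).round(2),"ring far edge",ring.round(4),"yellow",y.round(4)
print(meas(o));print(meas(c))
a=cv2.absdiff(o["frame"],c["frame"]).max(2)[:300];print("diff px",(a>60).sum())
# others: compare top/side before/after
for n in ["top","side"]:
    k=bot.camera(n);save(k,n+"9");b=cv2.imread(f'pics/{n}0.png')[:,:,::-1];d=(cv2.GaussianBlur(cv2.absdiff(b,k["frame"]),(3,3),0).max(2)>50).astype(np.uint8)
    N,l,st,ce=cv2.connectedComponentsWithStats(d);print(n,[list(map(int,s)) for s in st[1:] if s[4]>15])
E
```

```text
time: 29.65
ee_pos: [0.531, -0.3063, 0.2004]
tcp_rot: [-90.0, -0.0, -12.5]
wrist_force: [-0.0, 0.3, -0.3]
opening: 0.0502
(array([ 0.5203, -0.3413]), np.float64(-102.73), 'ring far edge', array([ 0.567 , -0.1379]), 'yellow', array([ 0.5441, -0.2373]))
(array([ 0.5192, -0.3477]), np.float64(-102.51), 'ring far edge', array([ 0.5688, -0.1386]), 'yellow', array([ 0.5453, -0.2382]))
diff px 3817
top [[0, 106, 477, 374, 52200], [421, 224, 4, 8, 21], [450, 239, 6, 7, 27], [258, 359, 15, 14, 95]]
side [[161, 0, 60, 54, 1410], [213, 0, 19, 46, 589], [117, 47, 67, 40, 785], [136, 48, 180, 199, 10995], [82, 74, 102, 184, 5921], [231, 92, 169, 105, 5131], [126, 120, 9, 7, 39], [361, 200, 21, 6, 59], [156, 221, 15, 7, 29], [355, 241, 3, 9, 18], [376, 241, 3, 9, 16], [210, 242, 13, 29, 169], [153, 250, 9, 23, 129], [359, 295, 6, 9, 46], [294, 302, 15, 12, 63], [351, 314, 21, 13, 191]]
```

```bash
python3 - <<'E'
from h import *
for n in ["top0","top9"]:
    f=cv2.imread(f'pics/{n}.png').astype(int)[190:220,200:228];m=f[...,2]-(f[...,0]+f[...,1])/2;ys,xs=np.unravel_index(np.argmax(m),m.shape);print(n,"dot",200+xs,190+ys,m.max())
print(bot.get_obs()["time"],bot.job_done())
E
```

```text
top0 dot 226 208 36.5
top9 dot 211 198 37.5
the job is handed in; nothing more can be done
29.8 None
```

I tightened the pressure screw with the red-handled wrench until its hinge broke over, laid the wrench back in its rest, and handed the job in at 29.8 s. No verdict was reported.

- **Seating:** The ring went down over the hexagon with about 2 N on the collar. The tool height at contact matched the ring being fully down, and a side picture showed it round the hexagon. The wrist camera could not see the whole ring.
- **Tightening:** I turned clockwise by about 0.7–0.75 rad after the slack was taken up, with the pull rising to about 11 N. The force alone did not show the break-over clearly. The camera did, at a fold of about 0.14 rad, well under 0.28, and I stopped there.
- **Lifting off:** I eased back until the hinge was straight and the pull was about 0. I then moved into the ring's play, where the turning moment read about 0.1 N m in the loosening direction, and lifted. The highest side drag was about 3.5 N.
- **Putting back:** The same wrist view before and after agreed to about 1–2 mm at the ring and yellow band, and 0.2° in direction. The red grip's centre read 6 mm different along the handle, which I put down to the fingers or shadow in view.

**Not confirmed:**
- **Final screw angle:** the red-dot check in the top picture was unreliable because it picked up the wrong pixel in the first image.
- **Other objects:** I compared the top and side pictures before and after by pixel difference only. The large changes come from the arm and its shadow. I took the small ones for the same and did not check each object.

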